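Snap the feedthrough-box covers home with the seating tool

TASK

Both feedthrough boxes have their grey covers lying on loosely: take the seating tool by its grip, set its slotted foot squarely over the rib of each cover, in either order, and press steadily until the cover clicks fully home and sits flush. Then stand the tool upright on its black rubber pad and let go. Do not touch the covers with the gripper itself or strike or drop the tool on them, keep clear of the tall gauge post between the boxes, and leave the bottle, the eyepiece and the wafer carrier where they stand.

Things in the scene. Friction and masses are not known exactly. Their poses are not given: they have to be found in the camera images.
- tool: Seating tool standing on the bench, 110 mm tall, about 0.42 kg; unchanged by a half turn. Origin: centre of underside; x along its slot, z up. Black foot 80 (x) x 52 (y) x 24 mm, a slot 20 mm wide (y), 14 mm deep runs along x through its underside, leaving two 16 mm rails that bear on a cover's plate either side of its rib. Above: stem, 60 x 60 mm shoulder plate (z 52-60 mm), grip block.
- tool_grip (a point): Point on the tool's axis, 87 mm above its underside, where to pinch the aluminium grip block: 60 (x) x 24 (y) mm, from z 60 to 110 mm above the underside, pinched across its 24 mm (along y). Same axes as the tool.
- pad: Black rubber parking pad, fixed on the bench, 130 x 130 x 6 mm. Origin: centre of its underside, on the bench; its upper face is 6 mm above.
- cover_low: Grey plastic cover lying loose on the low box, 96 (x) x 76 (y) mm; both covers are alike. Origin: centre of the underside of its 6 mm top plate; x along its long side, z up. On the plate's flat upper face (z 6 mm) a rib 56 (x) x 12 (y) x 10 mm runs along x. A 20 mm skirt hangs below. Loose, its origin is 10 mm above the box's top face; home, 0 mm. 0.09 kg.
- cover_tall: Grey plastic cover lying loose on the tall box, 96 (x) x 76 (y) mm; both covers are alike. Origin: centre of the underside of its 6 mm top plate; x along its long side, z up. On the plate's flat upper face (z 6 mm) a rib 56 (x) x 12 (y) x 10 mm runs along x. A 20 mm skirt hangs below. Loose, its origin is 10 mm above the box's top face; home, 0 mm. 0.09 kg.
- seat_low (a point): Centre of the top face of the low feedthrough box: aluminium, 84 (x) x 56 (y) mm, 60 mm high, on a 100 x 80 mm steel base fixed to the bench; x along its long side, z up. A vertical steel tube, radius 13 mm, stands 80 mm along +x from here, with a flange of radius 20 mm at its end, top 50 mm above this point.
- seat_tall (a point): The same point on the tall feedthrough box, which is 95 mm high and otherwise the same, with the same tube 80 mm along +x, flange top 50 mm above this point.
- post: Steel gauge post fixed to the bench between the boxes, 350 mm tall: foot of radius 40 mm, 12 mm high, column of radius 14 mm, square gauge head 50 x 50 mm from z 305 to 350 mm. Too tall to carry the tool over; the near (robot's) side is free. Origin: centre of its underside.
- bottle: Bystander: white plastic bottle, radius 33 mm, 170 mm tall, standing loose. Origin: centre of its underside.
- eyepiece: Bystander: black microscope eyepiece, radius 34 mm, 105 mm tall, standing loose. Origin: centre of its underside.
- carrier: Bystander: flat wafer carrier with a clear lid, 90 x 90 x 30 mm, lying loose. Origin: centre of its underside.
- rib_low (a point): Centre of the top of that rib on the low box's cover, 16 mm above the cover's origin. Pressed evenly, the cover needs 15 to 20 N over its first few mm, then snaps past four spring latches (two along each long side) down onto the box and stays. Pressed at one side only, it tilts and only that side catches.
- rib_tall (a point): Centre of the top of that rib on the tall box's cover, 16 mm above the cover's origin. Pressed evenly, the cover needs 15 to 20 N over its first few mm, then snaps past four spring latches (two along each long side) down onto the box and stays. Pressed at one side only, it tilts and only that side catches.
Mind the look-alikes: they are no part of the job. What is shaped like the tool but yellow is not meant.

How it is judged:
By the outcome, as a careful person would: the job done as asked, in the order asked, and still so for the second after the job is handed in, with the robot touching nothing.
It also fails if it takes over 70 s, if anything falls off the work surface, if the arm or the gripper's body presses on something with over 40 N, if the wrist force passes 120 N, or if a joint passes its speed limit or range.

ROBOT

A 6-joint arm with a two-finger parallel gripper is mounted at the origin on the work surface. World frame = base frame: x ahead of the robot, y to its left, z up, the work surface at z = 0. Lengths are in m, angles in rad, forces in N, time in s.
With the tool pointing down it reaches from about 0.35 to 0.775 m from the base axis. Payload 5.5 kg.
Tool frame: the origin (TCP) lies at the very end of the fingers, on their centre line; the grasp point (between the pads) lies 19 mm behind it; z points along the fingers, y is the line along which they close (so a half turn about z gives the same grasp; the last joint's range is limited). The gripper opens to 85 mm and grips with 20 to 120 N. Pads are 22 mm wide; open, the fingers measure 114 mm over their backs; the gripper's body (76 mm by 85 mm) begins 54 mm behind the grasp point. The pads swing forward as they close: fully open they stand 13 mm farther back than shut.
Start: joints at [0.986, 0.313, 0.046, 1.304, 0, 1.431], TCP at [0.247, 0.519, 0.231] pointing down, gripper open.
Joint ranges: [-2.76, 2.76], [-0.86, 1.69], [-1.03, 1.26], [-2.2, 2.34], [-1.47, 1.5], [-3.14, 3.14]. Speed limits (rad/s): [2.57, 2.57, 3.14, 3.14, 3.14, 3.14].

INTERFACE

Orientations are given as a unit quaternion [w, x, y, z].
In Python, from workcell import get_state, read_camera, calibration, hand_in gives the robot as it stands.
- The arm moves only by the tool drive_tool, never from a script. Its argument "deltas" is a list that holds one entry, the list of rows, each a list of 7 numbers: the closure in counts, from 0 (fully open) to 255 (shut), then the shift along the tool's x, y, z in m, then the turn, a rotation vector about the tool's x, y, z in degrees. A call has 1 to 12 rows; each row is the pose to reach, as a shift and turn from the pose commanded when the call began, along the tool's axes at that moment; what a row does not reach only later rows make up. A row lasts 1/8 s, in which the tool goes at most 62.5 mm and 10.7 degrees, less where a joint would pass 70% of its speed; a pose out of reach is approached as far as the arm can. A call with a gripper value outside its range is refused whole. The fingers move at their own pace and stop on an object; "newtons" is the grip in N (left out, the last holds). Time passes only in rows, so rows that repeat a pose let the fingers close. It gives the time, the measured TCP pose, the force, the opening and the grip force at its end, in the units of the state.
- get_state(): the state, without advancing time (a new reading comes with each control period).
- read_camera(name): name is "side" or "top"; returns (picture, depth): 480x640x3 uint8, red, green, blue; 480x640 float32, m along the optical axis (not along the pixel's ray), 0 where there is no reading.
- calibration(name): a dict with "mtx" (3x3 intrinsics, pixels), "world_from_camera" (4x4, takes a point from camera to world coordinates). Camera axes: x right, y up, looking along -z (the intrinsics and any distortion apply to the point x, -y, -z); pixel columns grow to the right and rows downward; lengths in m; the calibration is good to about 2 mm. A picture is of the moment at which its call begins. calibration takes no time and is no camera call.
- hand_in(): hands the job in; it is judged then, once.
The state is a dict: "clock": time; "joint_pos": joint angles; "qvel": joint speeds; "tau": joint torques, N m; "tcp_pos": TCP position; "orientation": TCP orientation; "wrist_force": force on the tool from outside, world axes, zero at the start; "ft_torque": the same for the moment, N m; "finger_gap": finger opening in m; "grip_force": force on a finger pad.
Only numpy, scipy, OpenCV 4.12 (cv2) and the standard library are available. Lean on these libraries where they do the work, as an engineer would, in place of code of your own. Each camera call takes 0.05 s, during which the arm holds its last target. There are 200 camera calls.

## Working session

There is one attempt and no reset: what is moved stays moved. The work goes in short steps, Python scripts to look and compute and a tool call to move; the robot and the scene stay as the last step left them, time stands still between calls to the robot, and variables do not carry over. Pictures are saved under pics/ and viewed, at most 10 in all, crops included, and the job is handed in when it is done.

Besides the shell and the picture viewer there is one more tool, called after "Request:" as name(argument=value, ...), one argument or row to a line, values as JSON. drive_tool: Moves the arm, as the interface text tells. Its arguments: {"type":"object","properties":{"deltas":{"type":"array","items":{"type":"array","items":{"type":"array","items":{"type":"number"}}}},"newtons":{"type":"number"}},"required":["deltas"]}

```bash
mkdir -p pics; ls; python3 - <<'E'
from workcell import *
import cv2,numpy as np
for n in("top","side"):
    p,d=read_camera(n); cv2.imwrite(f"pics/{n}0.png",p[:,:,::-1]); np.savez(f"{n}0.npz",p=p,d=d)
    c=calibration(n); print(n,c["mtx"],np.round(c["world_from_camera"],3),c.keys())
print(get_state())
E
```

```text
pics
top [[517.65683427   0.         325.33879645]
 [  0.         517.65683427 245.41184965]
 [  0.           0.           1.        ]] [[ 0.005  0.994 -0.106  0.492]
 [-1.     0.004 -0.012  0.044]
 [-0.011  0.106  0.994  1.17 ]
 [ 0.     0.     0.     1.   ]] dict_keys(['mtx', 'world_from_camera'])
side [[595.26019406   0.         325.09246464]
 [  0.         595.26019406 240.59464506]
 [  0.           0.           1.        ]] [[ 0.976  0.111 -0.186  0.373]
 [-0.215  0.588 -0.779 -0.931]
 [ 0.023  0.801  0.598  0.87 ]
 [ 0.     0.     0.     1.   ]] dict_keys(['mtx', 'world_from_camera'])
{'clock': 0.1, 'joint_pos': array([9.86416692e-01, 3.13936266e-01, 4.50941588e-02, 1.30364416e+00,
       3.10817557e-05, 1.43120610e+00]), 'qvel': array([-0.00036962, -0.0015728 ,  0.00262799, -0.00087111, -0.0020763 ,
       -0.00011624]), 'tau': array([ 1.66418453e-03, -4.81726313e+01,  2.99243081e+01,  1.27702503e-02,
       -1.64863877e-04, -1.45848611e-05]), 'tcp_pos': array([0.24713598, 0.5186578 , 0.23049248]), 'orientation': array([-3.13764487e-04,  2.20565917e-01,  9.75371705e-01, -7.84710070e-04]), 'wrist_force': array([ 0.34793127, -0.00174294,  0.61591578]), 'ft_torque': array([-0.05192519,  0.02647948,  0.01144017]), 'grip_force': 0.0, 'finger_gap': 0.08547100078078876}
```

View pics/top0.png

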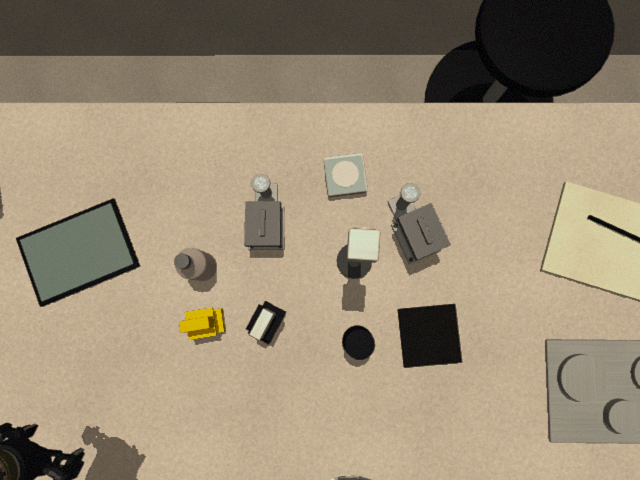

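View pics/side0.png

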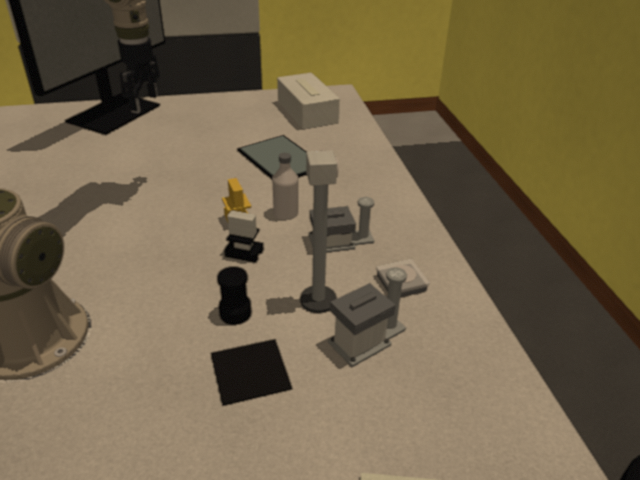

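```bash
cat > h.py <<'E'
import numpy as np,cv2
from workcell import *
def cloud(n,d):
    c=calibration(n);K=c["mtx"];T=c["world_from_camera"]
    v,u=np.indices(d.shape)
    P=np.stack([(u-K[0,2])/K[0,0]*d,-(v-K[1,2])/K[1,1]*d,-d],-1)
    W=P@T[:3,:3].T+T[:3,3]; W[d<=0]=np.nan
    return W
def seg(W,box,z0,z1,crop=None):
    "box in world: x0,x1,y0,y1"
    m=(W[...,0]>box[0])&(W[...,0]<box[1])&(W[...,1]>box[2])&(W[...,1]<box[3])&(W[...,2]>z0)&(W[...,2]<z1)
    P=W[m]
    if len(P)<5: return print("none",len(P))
    (cx,cy),s,a=cv2.minAreaRect((P[:,:2]*1000).astype(np.float32))
    print(len(P),"ctr",round(cx,1),round(cy,1),"size",np.round(s,1),"ang",round(a,1),"mean",np.round(P.mean(0)*1000,1),"zmed",round(np.median(P[:,2])*1000,1),"zpct",np.round(np.percentile(P[:,2],[5,95])*1000,1))
    return P
E
python3 - <<'E'
from h import *
for n in("top","side"):
    W=cloud(n,np.load(n+"0.npz")["d"])
    print(n)
    if n=="top":
        for name,(u,v) in dict(tool=(265,323),low=(263,223),lowrib=(262,223),tall=(415,235),tallrib=(424,231),pad=(430,335),eye=(358,342),posthead=(363,244),carrier=(345,175),bottle=(190,263),ylw=(203,323),lt=(261,183),tt=(410,193)).items(): print(name,np.round(W[v,u]*1000,1))
    else:
        for name,(u,v) in dict(low=(332,220),tall=(352,312),tallrib=(363,300),pad=(250,370),tool=(242,218)).items(): print(name,np.round(W[v,u]*1000,1))
E
```

```text
top
tool [445.6 177.9 108.7]
low [654.5 188.9  84.8]
lowrib [653.7 190.3  90.4]
tall [ 626.6 -128.1  112.5]
tallrib [ 633.6 -144.8  122.8]
pad [ 417.  -175.5    6.6]
eye [408.4 -11.1 104.1]
posthead [581.4  -6.7 350.7]
carrier [772.3  13.8  30.4]
bottle [563.4 320.5 161.1]
ylw [445.  303.7 111.3]
lt [734.5 190.9 112.8]
tt [ 707.4 -113.8  145.4]
side
low [651.4 174.   79.2]
tall [ 609.6 -167.6  112.6]
tallrib [ 634.4 -150.8  122.8]
pad [ 416.  -173.7    4.4]
tool [444.2 173.  111.6]
```

```bash
python3 - <<'E'
from h import *
for n in("top","side"):
    W=cloud(n,np.load(n+"0.npz")["d"]);print(n)
    print("grip");seg(W,(.38,.51,.12,.24),.100,.118)
    print("foot/shoulder");seg(W,(.38,.51,.12,.24),.049,.067)
    print("low plate");P=seg(W,(.58,.715,.12,.26),.069,.0815)
    print("low rib");seg(W,(.58,.715,.12,.26),.0825,.094)
    print("tall plate");seg(W,(.56,.70,-.23,-.08),.104,.1163)
    print("tall rib");seg(W,(.56,.70,-.23,-.08),.1175,.13)
    print("pad");seg(W,(.33,.50,-.27,-.08),.0035,.012)
    print("lowtube");seg(W,(.68,.80,.15,.24),.10,.12)
    print("talltube");seg(W,(.66,.75,-.15,-.08),.135,.155)
    print("post");seg(W,(.5,.66,-.07,.06),.33,.37)
    print("eye");seg(W,(.34,.48,-.07,.06),.09,.12)
    print("bottle");seg(W,(.5,.64,.25,.37),.1,.19)
    print("yellow");seg(W,(.38,.51,.25,.37),.1,.12)
# colour-refined edges in top picture
p=np.load("top0.npz")["p"]
a=cv2.resize(p[190:270,230:310],None,fx=6,fy=6,interpolation=cv2.INTER_CUBIC)[:, :,::-1]
b=cv2.resize(p[190:270,385:465],None,fx=6,fy=6,interpolation=cv2.INTER_CUBIC)[:, :,::-1]
c=cv2.resize(p[285:365,225:305],None,fx=6,fy=6,interpolation=cv2.INTER_CUBIC)[:, :,::-1]
s=np.hstack([a,b,c]);cv2.imwrite("pics/crop0.png",cv2.resize(np.clip(s*1.6,0,255).astype(np.uint8),(795,265)))
E
```

```text
top
grip
363 ctr 443.8 185.7 size [24.1 60.3] ang 62.0 mean [443.9 185.3 110.3] zmed 110.5 zpct [107.  113.4]
foot/shoulder
436 ctr 443.7 186.0 size [59.9 60.6] ang 62.4 mean [443.3 182.8  60.7] zmed 60.7 zpct [57.  64.6]
low plate
1434 ctr 656.1 191.5 size [96.2 76.1] ang 0.6 mean [655.6 190.9  77.1] zmed 77.2 zpct [73.4 80.3]
low rib
155 ctr 661.2 188.5 size [65.9 48.4] ang 10.5 mean [655.8 191.9  86.8] zmed 86.6 zpct [83.4 90.1]
tall plate
1536 ctr 647.3 -141.5 size [121.4  76.8] ang 23.7 mean [ 635.  -146.1  111.8] zmed 111.9 zpct [108.6 115. ]
tall rib
169 ctr 632.3 -149.5 size [63.  19.6] ang 16.9 mean [ 635.6 -146.8  121.9] zmed 121.9 zpct [118.3 125.1]
pad
3478 ctr 414.3 -174.5 size [168.6 189.4] ang 0.3 mean [ 416.4 -174.1    6.7] zmed 6.5 zpct [ 3.8 10. ]
lowtube
286 ctr 735.0 192.7 size [37.9 38.7] ang 7.1 mean [734.8 192.3 110.7] zmed 110.8 zpct [106.7 114.4]
talltube
309 ctr 708.6 -113.8 size [38.5 38.7] ang 66.1 mean [ 708.2 -113.8  145.4] zmed 145.5 zpct [142.1 148.6]
post
1039 ctr 582.9 -7.5 size [50.1 53.1] ang 86.2 mean [581.4  -7.1 349.9] zmed 350.4 zpct [345.3 352
[... 1043 characters left out ...]
 mean [ 415.7 -178.2    6.6] zmed 6.6 zpct [4.1 9.3]
lowtube
171 ctr 736.4 193.5 size [39.5 43.9] ang 5.0 mean [735.3 188.6 109.2] zmed 109.9 zpct [102.6 112.5]
talltube
279 ctr 708.4 -115.4 size [41.1 39.1] ang 48.7 mean [ 707.9 -117.7  144.4] zmed 144.9 zpct [138.  147.7]
post
675 ctr 583.3 -9.1 size [55.  53.7] ang 87.5 mean [580.7 -17.8 345.6] zmed 349.2 zpct [332.1 351.8]
eye
625 ctr 404.5 -15.0 size [60.4 63.4] ang 24.5 mean [404.3 -19.5 104.2] zmed 105.2 zpct [ 96.2 107.8]
bottle
569 ctr 565.3 325.6 size [48.8 61.9] ang 68.8 mean [565.9 321.6 130.8] zmed 124.8 zpct [102.8 170.6]
yellow
175 ctr 443.1 321.5 size [25.2 65.7] ang 11.3 mean [442.7 316.7 109.3] zmed 110.1 zpct [101.9 113.1]
```

View pics/crop0.png

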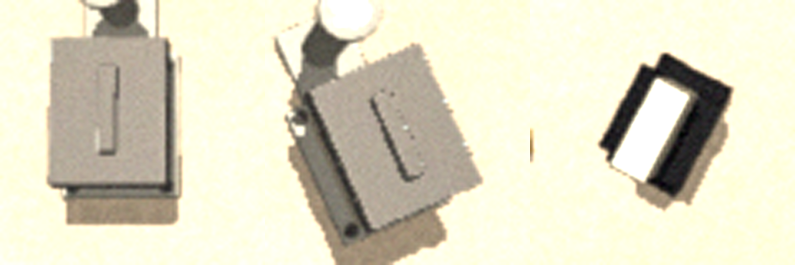

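```bash
cat >> h.py <<'E'
from scipy.spatial.transform import Rotation as Ro
def goal(x,y,z,by,s=None):
    "delta (mm, deg) from present pose to TCP x,y,z (mm), pointing down, tool y at bearing by (deg)"
    s=s or get_state(); q=s["orientation"]; R=Ro.from_quat([*q[1:],q[0]])
    b=np.radians(by); yv=np.array([np.cos(b),np.sin(b),0]); zv=np.array([0,0,-1.]); G=Ro.from_matrix(np.stack([np.cross(yv,zv),yv,zv],1))
    print("delta mm",np.round(R.inv().apply(np.array([x,y,z])-s["tcp_pos"]*1000),1),"deg",np.round((R.inv()*G).as_rotvec(degrees=True),2))
def st():
    s=get_state(); R=Ro.from_quat([*s["orientation"][1:],s["orientation"][0]]).as_matrix()
    print(round(s["clock"],2),np.round(s["tcp_pos"]*1000,1),"ybear",round(np.degrees(np.arctan2(R[1,1],R[0,1])),2),"tilt z",np.round(R[:,2],4),"F",np.round(s["wrist_force"],1),"gap",round(s["finger_gap"]*1000,1),"j",np.round(s["joint_pos"],2))
E
python3 - <<'E'
from h import *
st();goal(443.8,185.8,170,62);goal(443.8,185.8,68,62)
E
```

```text
0.1 [247.1 518.7 230.5] ybear 64.52 tilt z [-0.001  -0.0014 -1.    ] F [ 0.3 -0.   0.6] gap 85.5 j [0.99 0.31 0.05 1.3  0.   1.43]
delta mm [-320.8 -215.8   60.8] deg [-0.1  -0.01  2.52]
delta mm [-320.8 -215.6  162.8] deg [-0.1  -0.01  2.52]
```

Request:
drive_tool(
  deltas=[
    [[0,-0.02,-0.013,0,0,0,0.5],[0,-0.06,-0.04,0.005,0,0,1],[0,-0.1,-0.067,0.01,0,0,1.5],[0,-0.14,-0.094,0.015,0,0,2],[0,-0.18,-0.121,0.02,0,0,2.5],[0,-0.22,-0.148,0.03,-0.1,0,2.5],[0,-0.26,-0.175,0.04,-0.1,0,2.5],[0,-0.29,-0.195,0.05,-0.1,0,2.5],[0,-0.31,-0.208,0.06,-0.1,0,2.5],[0,-0.32,-0.215,0.06,-0.1,0,2.5],[0,-0.321,-0.216,0.061,-0.1,0,2.5],[0,-0.321,-0.216,0.061,-0.1,0,2.5]],
  ],
  newtons=60,
)

```text
clock: 1.6
tcp_pos: [0.444, 0.1866, 0.1706]
orientation: [0.0, 0.241, 0.97, 0.001]
wrist_force: [0.6, -0.4, 0.8]
finger_gap: 0.0853
grip_force: 0.0
```

```bash
python3 - <<'E'
from h import *
st();goal(443.8,185.8,68,62)
p,d=read_camera("top");np.savez("top1.npz",p=p,d=d)
p2,d2=read_camera("side")
cv2.imwrite("pics/b1.png",np.hstack([cv2.resize(p[:,:,::-1],(400,300)),cv2.resize(p2[:,:,::-1],(400,300))]))
E
```

```text
1.6 [444.  186.6 170.6] ybear 62.05 tilt z [ 9.e-04  2.e-03 -1.e+00] F [ 0.6 -0.4  0.8] gap 85.3 j [ 0.23  0.16 -0.3   1.11  0.    0.72]
delta mm [ -0.2  -1.  102.6] deg [ 0.12 -0.01  0.05]
```

View pics/b1.png

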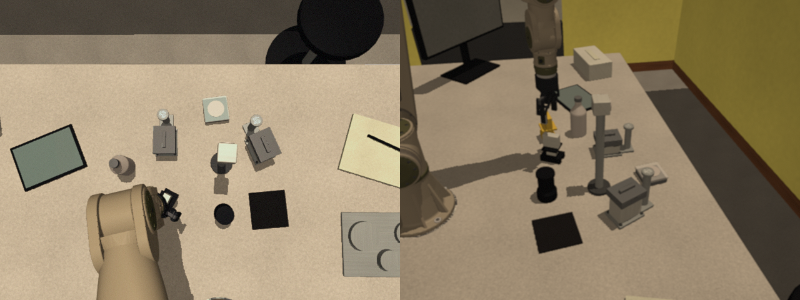

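```bash
python3 - <<'E'
from h import *
W=cloud("top",np.load("top1.npz")["d"])
P=W[(W[...,2]>.2)&(W[...,0]<.54)&(W[...,0]>.1)]
for x0 in np.arange(.1,.56,.04):
    Q=P[(P[:,0]>x0)&(P[:,0]<x0+.04)]
    if len(Q): print(round(x0,2),len(Q),"y",np.round(np.percentile(Q[:,1],[1,99]),3),"z",np.round(np.percentile(Q[:,2],[1,50,99]),3))
W=cloud("side",read_camera("side")[1])
P=W[(W[...,2]>.2)&(W[...,1]<.4)&(W[...,1]>.05)&(W[...,0]>.3)&(W[...,0]<.545)]
for z0 in np.arange(.2,.8,.05):
    Q=P[(P[:,2]>z0)&(P[:,2]<z0+.05)]
    if len(Q): print("z",round(z0,2),len(Q),"x",np.round(np.percentile(Q[:,0],[1,99]),3),"y",np.round(np.percentile(Q[:,1],[1,99]),3))
E
```

```text
0.3 1147 y [0.104 0.206] z [0.65  0.689 0.697]
0.34 5271 y [0.112 0.212] z [0.639 0.681 0.694]
0.38 5233 y [0.125 0.222] z [0.264 0.667 0.677]
0.42 5474 y [0.131 0.231] z [0.246 0.654 0.668]
0.46 3187 y [0.139 0.236] z [0.334 0.641 0.658]
z 0.2 461 x [0.401 0.488] y [0.117 0.246]
z 0.25 687 x [0.401 0.487] y [0.119 0.242]
z 0.3 897 x [0.407 0.48 ] y [0.148 0.191]
z 0.35 819 x [0.407 0.48 ] y [0.147 0.185]
z 0.4 982 x [0.399 0.488] y [0.143 0.183]
z 0.45 1516 x [0.393 0.493] y [0.135 0.2  ]
z 0.5 1612 x [0.396 0.491] y [0.137 0.208]
z 0.55 880 x [0.396 0.484] y [0.13  0.184]
```

Request:
drive_tool(
  deltas=[
    [[0,0,-0.001,0.015,0.1,0,0],[0,0,-0.001,0.035,0.1,0,0],[0,0,-0.001,0.055,0.1,0,0],[0,0,-0.001,0.075,0.1,0,0],[0,0,-0.001,0.09,0.1,0,0],[0,0,-0.001,0.1,0.1,0,0],[0,0,-0.001,0.101,0.1,0,0],[0,0,-0.001,0.101,0.1,0,0]],
  ],
)

```text
clock: 2.75
tcp_pos: [0.4443, 0.1854, 0.0697]
orientation: [0.0, 0.242, 0.97, 0.0]
wrist_force: [0.4, 0.1, -0.6]
finger_gap: 0.0852
grip_force: 0.0
```

Request:
drive_tool(
  deltas=[
    [[60,0,0,0,0,0,0],[120,0,0,0,0,0,0],[160,0,0,0,0,0,0],[200,0,0,0,0,0,0],[230,0,0,0,0,0,0],[255,0,0,0,0,0,0],[255,0,0,0,0,0,0],[255,0,0,0,0,0,0]],
  ],
  newtons=90,
)

```text
clock: 3.75
tcp_pos: [0.4443, 0.1855, 0.0697]
orientation: [0.0, 0.242, 0.97, 0.0]
wrist_force: [0.9, 1.8, 4.4]
finger_gap: 0.0231
grip_force: 88.6
```

```bash
python3 - <<'E'
from h import *
st();s=get_state();print(s["grip_force"],s["ft_torque"])
goal(443.8,185.7,200,62)
E
```

```text
3.75 [444.3 185.5  69.7] ybear 62.02 tilt z [ 9.e-04  5.e-04 -1.e+00] F [0.9 1.8 4.4] gap 23.1 j [ 0.23  0.25 -0.46  0.86  0.    0.72]
88.61666321754456 [ 0.24262005  0.0584406  -0.0144251 ]
delta mm [ 5.000e-01  1.000e-01 -1.303e+02] deg [0.05 0.03 0.02]
```

Request:
drive_tool(
  deltas=[
    [[255,0,0,-0.01,0,0,0],[255,0,0,-0.03,0,0,0],[255,0,0,-0.055,0,0,0],[255,0,0,-0.085,0,0,0],[255,0,0,-0.115,0,0,0],[255,0,0,-0.14,0,0,0],[255,0,0,-0.15,0,0,0],[255,0,0,-0.15,0,0,0]],
  ],
)

```text
clock: 4.75
tcp_pos: [0.4436, 0.1851, 0.219]
orientation: [-0.0, 0.242, 0.97, -0.0]
wrist_force: [0.6, 0.3, -6.0]
finger_gap: 0.0232
grip_force: 89.1
```

```bash
python3 - <<'E'
from h import *
st();goal(655.9,191.4,220,90.7)
E
```

```text
4.75 [443.6 185.1 219. ] ybear 62.01 tilt z [-5.e-04 -1.e-04 -1.e+00] F [ 0.6  0.3 -6. ] gap 23.2 j [ 0.23  0.14 -0.21  1.22 -0.    0.72]
delta mm [-184.5  105.2   -1.1] deg [-2.000e-02 -3.000e-02 -2.869e+01]
```

Request:
drive_tool(
  deltas=[
    [[255,-0.008,0.005,0,0,0,-1],[255,-0.025,0.014,0,0,0,-4],[255,-0.045,0.026,0,0,0,-7],[255,-0.068,0.039,0,0,0,-11],[255,-0.092,0.052,0,0,0,-15],[255,-0.115,0.065,0,0,0,-19],[255,-0.138,0.078,0,0,0,-23],[255,-0.158,0.09,0,0,0,-26],[255,-0.174,0.099,0,0,0,-28],[255,-0.183,0.104,0,0,0,-28.7],[255,-0.1845,0.105,0,0,0,-28.7],[255,-0.1845,0.105,0,0,0,-28.7]],
  ],
)

```text
clock: 6.25
tcp_pos: [0.6555, 0.1914, 0.2188]
orientation: [-0.001, -0.006, 1.0, -0.0]
wrist_force: [-0.9, -1.0, -5.7]
finger_gap: 0.0232
grip_force: 88.7
```

```bash
python3 - <<'E'
from h import *
st();goal(655.9,191.4,165,90.7)
p,d=read_camera("side"); c=p[130:330,200:440]
p2,d2=read_camera("top"); W=cloud("side",d)
seg(W,(.60,.715,.12,.26),.209,.219);seg(W,(.60,.715,.12,.26),.150,.172)
seg(W,(.58,.715,.12,.26),.069,.0815)
cv2.imwrite("pics/c2.png",np.clip(cv2.resize(c[:,:,::-1],(720,600),interpolation=cv2.INTER_CUBIC)*1.5,0,255).astype(np.uint8))
E
```

```text
6.25 [655.5 191.4 218.8] ybear 90.71 tilt z [-1.2e-03 -1.0e-04 -1.0e+00] F [-0.9 -1.  -5.7] gap 23.2 j [0.17 0.54 0.36 1.39 0.   0.15]
delta mm [-0.4  0.  53.8] deg [-0.01 -0.07  0.01]
73 ctr 673.9 171.4 size [29.3 22.2] ang 77.1 mean [673.8 175.4 212.1] zmed 211.1 zpct [209.2 217.6]
205 ctr 666.8 180.5 size [57.8 37.8] ang 5.7 mean [668.4 168.3 161.7] zmed 162.4 zpct [151.8 171.3]
482 ctr 656.5 190.9 size [96.3 83.6] ang 1.2 mean [671.7 183.6  76.4] zmed 76.6 zpct [71.7 79.9]
```

View pics/c2.png

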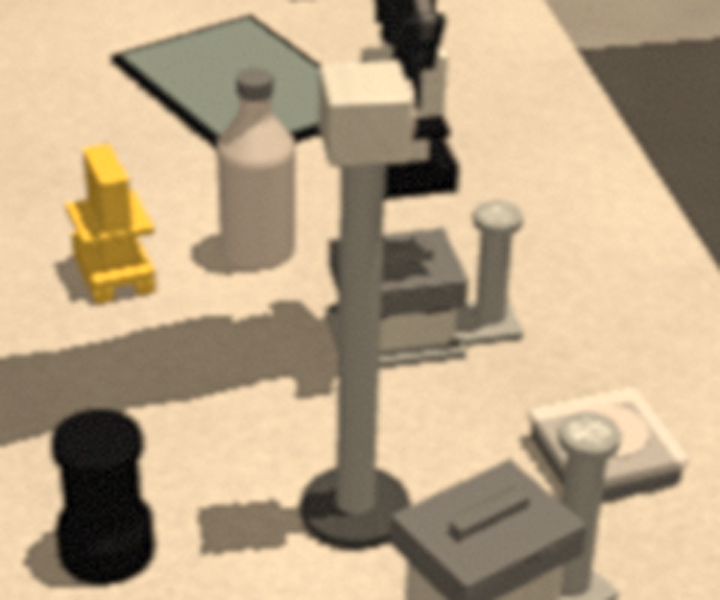

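Request:
drive_tool(
  deltas=[
    [[255,0,0,0.01,0,0,0],[255,0,0,0.025,0,0,0],[255,0,0,0.04,0,0,0],[255,0,0,0.052,0,0,0],[255,0,0,0.058,0,0,0],[255,0,0,0.062,0,0,0],[255,0,0,0.065,0,0,0],[255,0,0,0.067,0,0,0],[255,0,0,0.069,0,0,0],[255,0,0,0.07,0,0,0],[255,0,0,0.07,0,0,0]],
  ],
)

```text
clock: 7.72
tcp_pos: [0.6561, 0.1914, 0.1493]
orientation: [0.0, -0.006, 1.0, 0.0]
wrist_force: [0.3, -0.3, -5.2]
finger_gap: 0.0232
grip_force: 88.7
```

```bash
python3 - <<'E'
from h import *
st();print(get_state()["ft_torque"]);goal(655.9,191.4,145,90.7)
E
```

```text
7.72 [656.1 191.4 149.3] ybear 90.72 tilt z [ 0.e+00  1.e-04 -1.e+00] F [ 0.3 -0.3 -5.2] gap 23.2 j [0.17 0.56 0.22 1.23 0.   0.15]
[-0.02184435  0.00608854  0.0169093 ]
delta mm [ 0.2 -0.   4.3] deg [0.01 0.   0.02]
```

Request:
drive_tool(
  deltas=[
    [[255,0,0,0.001,0,0,0],[255,0,0,0.002,0,0,0],[255,0,0,0.003,0,0,0],[255,0,0,0.004,0,0,0],[255,0,0,0.005,0,0,0],[255,0,0,0.006,0,0,0],[255,0,0,0.006,0,0,0]],
  ],
)

```text
clock: 8.6
tcp_pos: [0.6564, 0.1915, 0.1458]
orientation: [0.001, -0.006, 1.0, 0.0]
wrist_force: [-3.7, -1.4, 6.7]
finger_gap: 0.0231
grip_force: 90.7
```

```bash
python3 - <<'E'
from h import *
st();print(get_state()["ft_torque"])
E
```

```text
8.6 [656.4 191.5 145.8] ybear 90.72 tilt z [ 2.5e-03  5.0e-04 -1.0e+00] F [-3.7 -1.4  6.7] gap 23.1 j [0.17 0.56 0.21 1.22 0.   0.15]
[-0.20968851  0.98956157  0.04206709]
```

Request:
drive_tool(
  deltas=[
    [[255,0,0,0.001,0,0,0],[255,0,0,0.002,0,0,0],[255,0,0,0.003,0,0,0],[255,0,0,0.004,0,0,0],[255,0,0,0.005,0,0,0],[255,0,0,0.006,0,0,0],[255,0,0,0.007,0,0,0],[255,0,0,0.008,0,0,0]],
  ],
)

```text
clock: 9.6
tcp_pos: [0.6555, 0.1914, 0.1357]
orientation: [-0.0, -0.006, 1.0, -0.0]
wrist_force: [-5.2, 0.3, 6.5]
finger_gap: 0.0232
grip_force: 90.3
```

```bash
python3 - <<'E'
from h import *
st();print(get_state()["ft_torque"])
E
```

```text
9.6 [655.5 191.4 135.7] ybear 90.72 tilt z [-8.e-04 -2.e-04 -1.e+00] F [-5.2  0.3  6.5] gap 23.2 j [ 0.17  0.56  0.19  1.2  -0.    0.15]
[-0.25413552  1.06862874 -0.03196449]
```

Request:
drive_tool(
  deltas=[
    [[255,0,0,0.001,0,0,0],[255,0,0,0.002,0,0,0],[255,0,0,0.003,0,0,0],[255,0,0,0.004,0,0,0],[255,0,0,0.004,0,0,0]],
  ],
)

```text
clock: 10.22
tcp_pos: [0.6555, 0.1914, 0.1356]
orientation: [0.001, -0.006, 1.0, 0.0]
wrist_force: [-10.9, -1.6, 19.4]
finger_gap: 0.0231
grip_force: 92.2
```

```bash
python3 - <<'E'
from h import *
st();print(get_state()["ft_torque"])
E
```

```text
10.22 [655.5 191.4 135.6] ybear 90.73 tilt z [ 0.0021  0.     -1.    ] F [-10.9  -1.6  19.4] gap 23.1 j [ 0.17  0.56  0.19  1.2  -0.    0.15]
[-0.63804906  2.29151376 -0.07375363]
```

Request:
drive_tool(
  deltas=[
    [[255,0,0,-0.004,0,0,0],[255,0,0,-0.008,0,0,0],[255,0,0,-0.015,0,0,0],[255,0,0,-0.025,0,0,0],[255,0,0,-0.045,0,0,0],[255,0,0,-0.065,0,0,0],[255,0,0,-0.085,0,0,0],[255,0,0,-0.095,0,0,0],[255,0,0,-0.1,0,0,0],[255,0,0,-0.1,0,0,0]],
  ],
)

```text
clock: 11.48
tcp_pos: [0.6561, 0.1914, 0.2311]
orientation: [-0.0, -0.006, 1.0, 0.0]
wrist_force: [0.8, 0.3, -4.8]
finger_gap: 0.023
grip_force: 88.9
```

```bash
python3 - <<'E'
from h import *
st();goal(430,120,240,102);goal(430,-130,240,113.6);goal(635.2,-146.2,240,113.6)
W=cloud("side",read_camera("side")[1])
print("low plate");P=seg(W,(.58,.715,.12,.26),.059,.0715)
print("low rib");seg(W,(.58,.715,.12,.26),.0725,.084)
P=P[P[:,0]>.66]; A=np.c_[P[:,:2]-P[:,:2].mean(0),np.ones(len(P))];print("slope",np.linalg.lstsq(A,P[:,2],rcond=None)[0])
E
```

```text
11.47 [656.1 191.4 231.1] ybear 90.71 tilt z [-2.e-04  1.e-04 -1.e+00] F [ 0.8  0.3 -4.8] gap 23.0 j [0.17 0.54 0.39 1.42 0.   0.15]
delta mm [227.  -68.6  -8.9] deg [ 0.000e+00 -1.000e-02 -1.129e+01]
delta mm [ 230.1 -318.6   -8.9] deg [ 1.000e-02 -1.000e-02 -2.289e+01]
delta mm [  25.1 -337.3   -8.9] deg [ 1.000e-02 -1.000e-02 -2.289e+01]
low plate
481 ctr 658.1 192.1 size [83.1 97.8] ang 89.6 mean [672.9 183.4  66.3] zmed 66.7 zpct [60.9 70.2]
low rib
71 ctr 666.2 190.8 size [44.5 29.1] ang 19.2 mean [665.6 191.5  76.1] zmed 76.1 zpct [73.  79.4]
slope [-0.00466942  0.02882329  0.06638517]
```

Request:
drive_tool(
  deltas=[
    [[255,0.008,0,-0.003,0,0,0],[255,0.025,-0.002,-0.006,0,0,-1],[255,0.05,-0.006,-0.009,0,0,-2],[255,0.08,-0.012,-0.009,0,0,-3],[255,0.11,-0.02,-0.009,0,0,-5],[255,0.14,-0.032,-0.009,0,0,-7],[255,0.17,-0.046,-0.009,0,0,-9],[255,0.195,-0.062,-0.009,0,0,-11],[255,0.214,-0.082,-0.009,0,0,-12],[255,0.225,-0.108,-0.009,0,0,-13],[255,0.23,-0.138,-0.009,0,0,-14],[255,0.23,-0.168,-0.009,0,0,-15]],
  ],
)

```text
clock: 13.02
tcp_pos: [0.4268, 0.02, 0.2404]
orientation: [0.0, -0.137, 0.991, 0.0]
wrist_force: [1.3, -0.0, -5.6]
finger_gap: 0.0228
grip_force: 88.9
```

```bash
python3 - <<'E'
from h import *
st();goal(430,-140,240,113.6);goal(635.2,-146.2,240,113.6)
E
```

```text
13.03 [426.8  20.  240.4] ybear 105.78 tilt z [ 2.e-04  1.e-04 -1.e+00] F [ 1.3 -0.  -5.6] gap 22.8 j [-0.14  0.02 -0.28  1.26  0.   -0.42]
delta mm [  40.5 -154.9    0.4] deg [-0.    0.01 -7.82]
delta mm [-155.3 -216.6    0.5] deg [-0.    0.01 -7.82]
```

Request:
drive_tool(
  deltas=[
    [[255,0.005,-0.02,0,0,0,-1],[255,0.012,-0.045,0,0,0,-2],[255,0.02,-0.075,0,0,0,-3],[255,0.028,-0.105,0,0,0,-4],[255,0.034,-0.13,0,0,0,-5],[255,0.034,-0.148,0,0,0,-6],[255,0.022,-0.16,0,0,0,-7],[255,0,-0.168,0,0,0,-7.8],[255,-0.025,-0.176,0,0,0,-7.8],[255,-0.052,-0.184,0,0,0,-7.8],[255,-0.08,-0.193,0,0,0,-7.8],[255,-0.105,-0.201,0,0,0,-7.8]],
  ],
)

```text
clock: 14.52
tcp_pos: [0.5851, -0.1436, 0.2398]
orientation: [0.0, -0.204, 0.979, 0.0]
wrist_force: [0.0, -0.8, -4.5]
finger_gap: 0.0228
grip_force: 88.9
```

```bash
python3 - <<'E'
from h import *
st();goal(635.2,-146.2,240,113.6)
E
```

```text
14.53 [ 585.1 -143.6  239.8] ybear 113.59 tilt z [-1.e-04  5.e-04 -1.e+00] F [ 0.  -0.8 -4.5] gap 22.8 j [-0.37  0.37  0.14  1.35  0.   -0.79]
delta mm [-44.9 -22.4  -0.2] deg [ 0.03  0.01 -0.01]
```

Request:
drive_tool(
  deltas=[
    [[255,-0.018,-0.009,0,0,0,0],[255,-0.032,-0.016,0,0,0,0],[255,-0.041,-0.02,0,0,0,0],[255,-0.045,-0.0225,0,0,0,0],[255,-0.045,-0.0225,0,0,0,0],[255,-0.045,-0.0225,0,0,0,0]],
  ],
)

```text
clock: 15.28
tcp_pos: [0.6335, -0.1471, 0.2404]
orientation: [-0.0, -0.204, 0.979, 0.0]
wrist_force: [0.2, -1.2, -4.7]
finger_gap: 0.0233
grip_force: 89.0
```

```bash
python3 - <<'E'
from h import *
st();goal(635.2,-146.2,184.7,113.6)
p,d=read_camera("side"); c=p[180:380,240:480]; W=cloud("side",d)
print("shoulder");seg(W,(.56,.70,-.23,-.08),.225,.235)
print("foot");seg(W,(.56,.70,-.23,-.08),.185,.197)
print("foot");seg(W,(.56,.70,-.23,-.08),.172,.184)
cv2.imwrite("pics/c3.png",np.clip(cv2.resize(c[:,:,::-1],(720,600),interpolation=cv2.INTER_CUBIC)*1.5,0,255).astype(np.uint8))
E
```

```text
15.28 [ 633.5 -147.1  240.4] ybear 113.51 tilt z [-2.e-04  1.e-04 -1.e+00] F [ 0.2 -1.2 -4.7] gap 23.3 j [-0.35  0.47  0.29  1.4   0.   -0.76]
delta mm [-1.9  0.2 55.7] deg [ 0.01 -0.01 -0.09]
shoulder
436 ctr 632.9 -146.4 size [62.6 63.2] ang 22.8 mean [ 633.1 -162.2  230.4] zmed 230.8 zpct [226.2 233.3]
foot
650 ctr 633.5 -146.8 size [83.5 54.3] ang 22.6 mean [ 627.2 -159.7  193.5] zmed 194.5 zpct [186.5 196.5]
foot
232 ctr 629.9 -168.0 size [45.7 93. ] ang 81.1 mean [ 630.1 -166.7  178.2] zmed 178.1 zpct [173.  183.6]
```

View pics/c3.png

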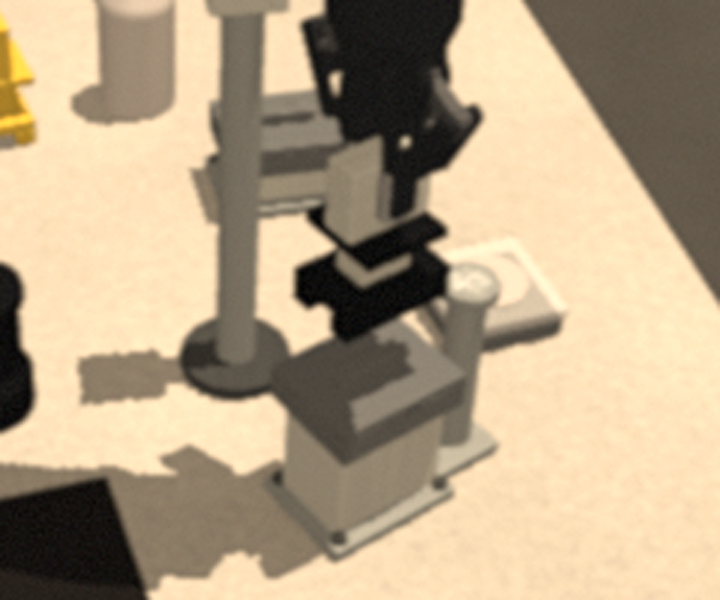

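Request:
drive_tool(
  deltas=[
    [[255,-0.001,0,0.01,0,0,0],[255,-0.002,0,0.022,0,0,0],[255,-0.002,0,0.034,0,0,0],[255,-0.002,0,0.042,0,0,0],[255,-0.002,0,0.047,0,0,0],[255,-0.002,0,0.05,0,0,0],[255,-0.002,0,0.052,0,0,0],[255,-0.002,0,0.054,0,0,0],[255,-0.002,0,0.056,0,0,0],[255,-0.002,0,0.056,0,0,0]],
  ],
)

```text
clock: 16.58
tcp_pos: [0.6357, -0.1464, 0.1841]
orientation: [-0.0, -0.204, 0.979, 0.0]
wrist_force: [-0.2, -0.2, -5.0]
finger_gap: 0.0229
grip_force: 89.1
```

```bash
python3 - <<'E'
from h import *
st();print(get_state()["ft_torque"]);goal(635.2,-146.2,180.7,113.6)
E
```

```text
16.57 [ 635.7 -146.4  184.1] ybear 113.51 tilt z [-2.e-04  1.e-04 -1.e+00] F [-0.2 -0.2 -5. ] gap 22.9 j [-0.35  0.48  0.18  1.27  0.   -0.76]
[-0.04864576 -0.00978795  0.00472804]
delta mm [0.4 0.4 3.4] deg [ 0.01 -0.01 -0.09]
```

Rib is inside the slot with no contact. Press at about 8 mm/s.

Request:
drive_tool(
  deltas=[
    [[255,0,0,0.001,0,0,0],[255,0,0,0.002,0,0,0],[255,0,0,0.003,0,0,0],[255,0,0,0.004,0,0,0],[255,0,0,0.005,0,0,0],[255,0,0,0.006,0,0,0],[255,0,0,0.007,0,0,0],[255,0,0,0.008,0,0,0],[255,0,0,0.009,0,0,0],[255,0,0,0.01,0,0,0],[255,0,0,0.011,0,0,0],[255,0,0,0.012,0,0,0]],
  ],
)

```text
clock: 18.08
tcp_pos: [0.6354, -0.1464, 0.1712]
orientation: [-0.001, -0.204, 0.979, 0.0]
wrist_force: [0.1, 0.2, -6.3]
finger_gap: 0.0227
grip_force: 89.0
```

```bash
python3 - <<'E'
from h import *
st();print(get_state()["ft_torque"])
E
```

```text
18.07 [ 635.4 -146.4  171.2] ybear 113.51 tilt z [-1.5e-03  2.0e-04 -1.0e+00] F [ 0.1  0.2 -6.3] gap 22.7 j [-0.35  0.49  0.16  1.24 -0.   -0.76]
[ 0.01670258  0.0504182  -0.01181124]
```

Request:
drive_tool(
  deltas=[
    [[255,0,0,0.001,0,0,0],[255,0,0,0.002,0,0,0],[255,0,0,0.003,0,0,0],[255,0,0,0.004,0,0,0],[255,0,0,0.005,0,0,0],[255,0,0,0.006,0,0,0],[255,0,0,0.007,0,0,0],[255,0,0,0.007,0,0,0]],
  ],
)

```text
clock: 19.08
tcp_pos: [0.6353, -0.1463, 0.1706]
orientation: [0.001, -0.204, 0.979, -0.001]
wrist_force: [-11.7, 3.1, 23.4]
finger_gap: 0.0231
grip_force: 92.8
```

```bash
python3 - <<'E'
from h import *
st();print(get_state()["ft_torque"])
E
```

```text
19.07 [ 635.3 -146.3  170.6] ybear 113.52 tilt z [ 0.0031 -0.0015 -1.    ] F [-11.7   3.1  23.4] gap 23.1 j [-0.35  0.48  0.15  1.23 -0.   -0.76]
[0.81701808 2.59225396 0.05890573]
```

Home at 170.6 mm (35 mm above the low one, as it must be). Retreat up.

Request:
drive_tool(
  deltas=[
    [[255,0,0,-0.004,0,0,0],[255,0,0,-0.008,0,0,0],[255,0,0,-0.015,0,0,0],[255,0,0,-0.025,0,0,0],[255,0,0,-0.045,0,0,0],[255,0,0,-0.06,0,0,0],[255,0,0,-0.07,0,0,0],[255,0,0,-0.075,0,0,0],[255,0,0,-0.075,0,0,0]],
  ],
)

```text
clock: 20.2
tcp_pos: [0.6359, -0.1464, 0.2404]
orientation: [0.0, -0.204, 0.979, -0.0]
wrist_force: [-0.8, 0.2, -5.6]
finger_gap: 0.0232
grip_force: 88.8
```

```bash
python3 - <<'E'
from h import *
st();
d=np.load("top0.npz");W=cloud("top",d["d"]);p=d["p"].astype(int).sum(2)
m=((p<60)&(np.abs(W[...,0]-.416)<.11)&(np.abs(W[...,1]+.175)<.11)&(W[...,2]<.02)).astype(np.uint8)
m=cv2.morphologyEx(m,cv2.MORPH_OPEN,np.ones((5,5)));P=W[m>0];print("pad",cv2.minAreaRect((P[:,:2]*1000).astype(np.float32)),np.median(P[:,2]))
W=cloud("side",read_camera("side")[1])
print("tall plate");P=seg(W,(.56,.69,-.23,-.08),.094,.1063)
print("tall rib");seg(W,(.56,.69,-.23,-.08),.1075,.12)
E
```

```text
20.2 [ 635.9 -146.4  240.4] ybear 113.51 tilt z [ 2.e-04  0.e+00 -1.e+00] F [-0.8  0.2 -5.6] gap 23.2 j [-0.35  0.47  0.3   1.4   0.   -0.76]
pad ((0.0, 0.0), (0.0, 0.0), 0.0) nan
tall plate
1360 ctr 637.2 -145.3 size [101.3  79.7] ang 23.7 mean [ 633.7 -152.3  101.2] zmed 101.4 zpct [ 96.9 104.3]
tall rib
170 ctr 636.0 -146.4 size [56.  16.2] ang 23.4 mean [ 635.8 -147.4  110.9] zmed 110.9 zpct [108.  113.6]
  return _methods._mean(a, axis=axis, dtype=dtype,
  ret = ret.dtype.type(ret / rcount)
```

```bash
python3 - <<'E'
from h import *
d=np.load("top0.npz");W=cloud("top",d["d"]);p=d["p"].astype(int).sum(2);print(p[335,430])
m=((p<p[335,430]+60)&(np.abs(W[...,0]-.416)<.11)&(np.abs(W[...,1]+.175)<.11)&(W[...,2]<.02)).astype(np.uint8)
m=cv2.morphologyEx(m,cv2.MORPH_OPEN,np.ones((5,5)));P=W[m>0];print("pad",cv2.minAreaRect((P[:,:2]*1000).astype(np.float32)),np.median(P[:,2]))
goal(416,-175,200,90)
goal(416,-175,200,113.5)
E
```

```text
35
pad ((416.4571228027344, -173.6926727294922), (126.69580078125, 127.1153793334961), 5.372071743011475) 0.006589600778414861
delta mm [212.9  61.4  40. ] deg [ 2.000e-02 -2.000e-02  2.352e+01]
delta mm [212.9  61.4  40. ] deg [ 0.03 -0.02  0.02]
```

Request:
drive_tool(
  deltas=[
    [[255,0.008,0.002,0,0,0,0],[255,0.025,0.007,0,0,0,1],[255,0.048,0.014,0,0,0,3],[255,0.075,0.022,0,0,0,6],[255,0.103,0.03,0,0,0,9],[255,0.13,0.038,0.005,0,0,12],[255,0.157,0.046,0.012,0,0,15],[255,0.181,0.053,0.022,0,0,17],[255,0.199,0.058,0.032,0,0,19],[255,0.21,0.061,0.038,0,0,20],[255,0.213,0.062,0.04,0,0,20],[255,0.213,0.062,0.04,0,0,20]],
  ],
)

```text
clock: 21.75
tcp_pos: [0.416, -0.1746, 0.2005]
orientation: [0.0, -0.031, 1.0, -0.0]
wrist_force: [0.5, 0.7, -4.8]
finger_gap: 0.023
grip_force: 88.8
```

```bash
python3 - <<'E'
from h import *
st();goal(416.3,-174,80,93.5)
E
```

```text
21.75 [ 416.  -174.6  200.5] ybear 93.53 tilt z [ 7.e-04 -1.e-04 -1.e+00] F [ 0.5  0.7 -4.8] gap 23.0 j [-0.58  0.09 -0.31  1.17  0.   -0.64]
delta mm [ -0.2   0.7 120.5] deg [-0.01  0.04  0.03]
```

Request:
drive_tool(
  deltas=[
    [[255,0,0,0.01,0,0,0],[255,0,0,0.03,0,0,0],[255,0,0,0.055,0,0,0],[255,0,0,0.08,0,0,0],[255,0,0,0.1,0,0,0],[255,0,0,0.112,0,0,0],[255,0,0,0.118,0,0,0],[255,0,0,0.12,0,0,0],[255,0,0,0.122,0,0,0],[255,0,0,0.124,0,0,0],[255,0,0,0.125,0,0,0],[255,0,0,0.125,0,0,0]],
  ],
)

```text
clock: 23.25
tcp_pos: [0.4159, -0.1746, 0.0756]
orientation: [0.0, -0.031, 1.0, -0.0]
wrist_force: [-0.3, 0.3, -1.8]
finger_gap: 0.0231
grip_force: 89.3
```

```bash
python3 - <<'E'
from h import *
st()
E
```

```text
23.25 [ 415.9 -174.6   75.6] ybear 93.52 tilt z [ 6.e-04 -2.e-04 -1.e+00] F [-0.3  0.3 -1.8] gap 23.1 j [-0.58  0.19 -0.52  0.86  0.   -0.64]
```

Request:
drive_tool(
  deltas=[
    [[180,0,0,0,0,0,0],[160,0,0,0,0,0,0],[120,0,0,0,0,0,0],[80,0,0,0,0,0,0],[40,0,0,0,0,0,0],[0,0,0,0,0,0,0],[0,0,0,0,0,0,0],[0,0,0,0,0,0,0],[0,0,0,-0.01,0,0,0],[0,0,0,-0.03,0,0,0],[0,0,0,-0.06,0,0,0],[0,0,0,-0.09,0,0,0]],
  ],
)

```text
clock: 24.75
tcp_pos: [0.4157, -0.1745, 0.1668]
orientation: [0.0, -0.031, 1.0, -0.0]
wrist_force: [1.0, 1.2, 1.1]
finger_gap: 0.0855
grip_force: 0.0
```

Request:
drive_tool(
  deltas=[
    [[0,0.0,0,-0.03,0,0,0],[0,0,0,-0.06,0,0,0],[0,0,-0.03,-0.09,0,0,0],[0,0,-0.07,-0.1,0,0,0],[0,0,-0.11,-0.1,0,0,0],[0,0,-0.14,-0.1,0,0,0],[0,0,-0.15,-0.1,0,0,0],[0,0,-0.15,-0.1,0,0,0]],
  ],
)

```text
clock: 25.75
tcp_pos: [0.4247, -0.3242, 0.2653]
orientation: [-0.0, -0.03, 1.0, 0.0]
wrist_force: [-0.1, -0.9, -0.1]
finger_gap: 0.0855
grip_force: 0.0
```

```bash
python3 - <<'E'
from h import *
st()
I=[]
for n in("top","side"):
    p,d=read_camera(n);W=cloud(n,d);print(n);I.append(cv2.resize(p[:,:,::-1],(400,300)))
    print("grip");seg(W,(.34,.50,-.25,-.10),.106,.126)
    print("low plate");seg(W,(.58,.705,.12,.26),.059,.0715)
    print("tall plate");seg(W,(.56,.69,-.23,-.08),.094,.1063)
    print("eye");seg(W,(.34,.48,-.07,.06),.09,.12)
    for nm,b in dict(low=(.62,.69,.16,.22),tall=(.605,.665,-.175,-.118)).items():
        m=(W[...,0]>b[0])&(W[...,0]<b[1])&(W[...,1]>b[2])&(W[...,1]<b[3]);P=W[m];zt={"low":.066,"tall":.101}[nm];P=P[abs(P[:,2]-zt)<.005]
        A=np.c_[P[:,:2]-P[:,:2].mean(0),np.ones(len(P))];print(nm,len(P),"slope,z",np.round(np.linalg.lstsq(A,P[:,2],rcond=None)[0],4))
cv2.imwrite("pics/end.png",np.hstack(I))
E
```

```text
25.75 [ 424.7 -324.2  265.3] ybear 93.47 tilt z [-2.e-04  7.e-04 -1.e+00] F [-0.1 -0.9 -0.1] gap 85.5 j [-0.8   0.23  0.01  1.36  0.   -0.86]
top
grip
385 ctr 416.0 -173.4 size [59.8 24.4] ang 3.9 mean [ 415.9 -173.   116.2] zmed 116.2 zpct [112.5 119.5]
low plate
1395 ctr 656.9 192.8 size [95.7 76.8] ang 0.7 mean [655.6 191.7  66.8] zmed 66.8 zpct [63.4 70.1]
tall plate
1509 ctr 636.4 -146.0 size [96.  76.7] ang 23.4 mean [ 635.4 -145.3  101.5] zmed 101.6 zpct [ 98.1 104.6]
eye
740 ctr 404.5 -14.1 size [58.9 60.5] ang 89.9 mean [404.3 -14.1 105.5] zmed 105.6 zpct [102.2 108.9]
low 749 slope,z [-0.0002 -0.0002  0.0669]
tall 599 slope,z [ 0.0029 -0.003   0.1015]
side
grip
344 ctr 407.8 -174.8 size [43.8 27.9] ang 1.1 mean [ 408.1 -177.5  114.7] zmed 115.6 zpct [107.7 118.5]
low plate
470 ctr 657.7 191.0 size [95.5 84.1] ang 1.3 mean [672.2 183.9  66.1] zmed 66.4 zpct [61.2 69.6]
tall plate
1377 ctr 636.8 -145.8 size [99.6 80.4] ang 23.1 mean [ 634.3 -151.4  101.2] zmed 101.4 zpct [ 97.4 104.1]
eye
500 ctr 397.9 -15.6 size [48.1 66.3] ang 14.7 mean [399.  -20.9 104.2] zmed 105.2 zpct [ 96.1 107.8]
low 197 slope,z [0.0104 0.0231 0.0669]
tall 493 slope,z [0.0031 0.0071 0.1017]
```

View pics/end.png

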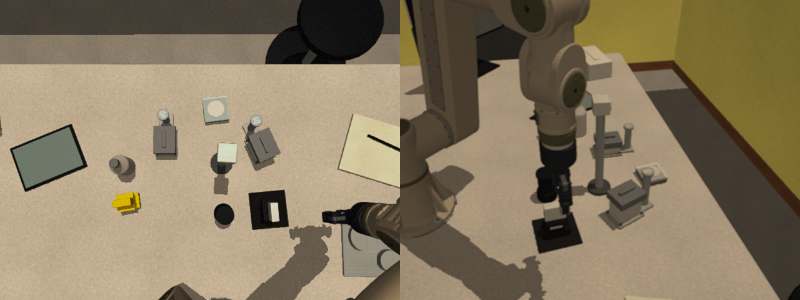

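Both covers sit flat at home height (66 and 101 mm). The tool stands upright on the pad at top-view pixel (270,210), nothing else has moved, and the gripper is clear.

```bash
python3 -c "
from workcell import *
print(hand_in())"
```

```text
the job is handed in; nothing more can be done
None
```

The job is handed in: both covers clicked home and measured flush, the tool stands upright on its pad and is released, the bystanders look undisturbed in the final pictures, and about 26 s of the 70 s were used.

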